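Straighten the coasters and set out the egg cup

ROBOT

A 6-joint arm with a two-finger parallel gripper is mounted at the origin on the work surface. World frame = base frame: x ahead of the robot, y to its left, z up, the work surface at z = 0. Lengths are in m, angles in degrees, forces in N, time in s.
With the tool pointing down it reaches from about 0.375 to 0.925 m from the base axis. Payload 5.7 kg.
Tool frame: the origin (TCP) lies on the centre line of the jaws, within the pads' length; the fingertips stand 22 mm ahead of it and the grasp point (between the pads) lies 3 mm ahead of it (robot.tip_extent is the distance from the TCP to the fingertips, in m); z points along the fingers, y is the line along which they close (so a half turn about z gives the same grasp; the last joint's range is limited). The gripper opens to 85 mm and grips with 20 to 120 N. Pads are 22 mm wide; open, the fingers measure 114 mm over their backs; the gripper's body (76 mm by 85 mm) begins 54 mm behind the grasp point. The pads swing forward as they close: fully open they stand 13 mm farther back than shut.
Start: joints at [-74.146, 20.558, 86.54, -0, 72.909, -6.595], TCP at [0.229, -0.555, 0.253] pointing down, gripper open.
Joint ranges: [-170.27, 170.27], [-57.76, 135], [12.27, 136.19], [-55.21, 235.2], [11.17, 155.16], [-170.74, 170.74]. Speed limits (degrees/s): [136.94, 136.94, 180, 180, 180, 180].

INTERFACE

Orientations are given as [roll, pitch, yaw] about the fixed x, y, z axes, in that order (R = Rz(yaw) Ry(pitch) Rx(roll)).
In Python, from bench import robot, vision gives the robot as it stands. The module is installed in compiled form; this text tells all that it offers.
- The arm moves only by the tool servo_tool, never from a script. Its argument "plan" is a list of rows, each a list of 2 entries, a list of its own where there are three numbers: the shift along the tool's x, y, z scaled (see below), then the turn about the tool's z scaled (see below). A call has 1 to 20 rows; each row is the pose to reach, as a shift and turn from the pose commanded when the call began, along the tool's axes at that moment; what a row does not reach only later rows make up. The controller multiplies each number of a shift by 250 mm and each number of a turn by 0.5 rad. A row lasts 1/8 s, in which the tool goes at most 62.5 mm and 10.7 degrees, less where a joint would pass 70% of its speed; a pose out of reach is approached as far as the arm can. A call with a number of a shift or a turn outside -1 to 1 is refused whole. A call with a gripper value outside its range is refused whole. "grip" is the opening, from -1 (shut) to 1 (fully open), set as the call begins (left out, the last holds). The fingers move at their own pace and stop on an object; the grip force is fixed at half the most. Time passes only in rows, so rows that repeat a pose let the fingers close. It gives the time, the measured TCP pose, the force, the opening and the grip force at its end, in the units of the state.
- robot.read_state(): the state, without advancing time (a new reading comes with each control period).
- vision.grab_frame(name): name is "side" or "top" or "wrist"; returns the picture (420x560x3 uint8, blue, green, red); there is no depth.
- vision.camera_params(name): a dict with "vfov" (degrees; the focal length in pixels is half the picture's height over the tangent of half this angle, whatever the lens; pixels are square), "cx", "cy" (the principal point, pixels), "rvec" (rotation vector, rad) and "tvec" (3), from world to camera coordinates, as OpenCV has them. Camera axes: x right, y down, z forward; pixel columns grow to the right and rows downward; lengths in m; the calibration is good to about 2 mm. A picture is of the moment at which its call begins: read the wrist's pose just before it. camera_params takes no time and is no camera call; for the wrist camera it gives the pose at the moment of the call.
- robot.job_done(): hands the job in; it is judged then, once.
The state is a dict: "time": time; "joints": joint angles; "qd": joint speeds; "joint_efforts": joint torques, N m; "eef_pos": TCP position; "ee_rot": TCP orientation; "wrist_force": force on the tool from outside, world axes, zero at the start; "ft_torque": the same for the moment, N m; "opening": finger opening in m; "grip_force": force on a finger pad.
Only numpy, scipy, OpenCV 4.12 (cv2) and the standard library are available. Lean on these libraries where they do the work, as an engineer would, in place of code of your own. Each camera call takes 0.05 s, during which the arm holds its last target. There are 200 camera calls.

TASK

Nudge the three slate coasters lying askew on the bamboo serving board into one straight row: all flush against the board's long back rail, side by side and touching with no gaps, the first one up against the end stop. Then stand the blue egg cup upright on the centre of the middle coaster, setting it down without dropping it. Leave the caddy of cups, the canister and the shaker as they are.

Things in the scene. Friction and masses are not known exactly. Their poses are not given: they have to be found in the camera images.
- board: fixed bamboo serving board, 260 (x) by 430 (y) mm, base 10 mm thick; origin at the centre of its underside, on the table. A 15 mm wide rail runs along the far (+x) long edge, inner face at x = +115 mm; a 15 mm wide end stop along the +y short edge, inner face at y = +200 mm; their tops are 32 mm above the table. The near and -y edges are open, without a lip
- coaster_a: one of three identical loose dark slate coasters lying flat on the board: square 88 x 88 mm, 12 mm thick, 0.2 kg nominal, too wide to be grasped; origin at the centre of its underside, x and y along its sides, z up
- coaster_b: one of three identical loose dark slate coasters lying flat on the board: square 88 x 88 mm, 12 mm thick, 0.2 kg nominal, too wide to be grasped; origin at the centre of its underside, x and y along its sides, z up
- coaster_c: one of three identical loose dark slate coasters lying flat on the board: square 88 x 88 mm, 12 mm thick, 0.2 kg nominal, too wide to be grasped; origin at the centre of its underside, x and y along its sides, z up
- egg_cup: blue ceramic egg cup, 60 mm high, about 90 g: round foot 44 mm across, waist 22 mm across at 12 mm height, open bowl from 18 mm up, its outside almost upright, 49 to 50 mm across, from 36 mm to the rim at 60 mm; stands on the table beside the board; origin at the centre of its underside, z up
- shaker: white ceramic salt shaker with steel cap, 42 mm across, 75 mm high; origin at the centre of its underside. A bystander: leave alone
- caddy: round bamboo rotating caddy on a fixed foot: 220 mm across, rim 44 mm high, knob on its post 124 mm high, holding three empty smoky acrylic cups 64 mm across whose rims are 107 mm above the table; origin at the centre of its underside. A bystander
- caddy_tray (a joint): turning angle of the caddy's tray, rad, 0 at the start, counterclockwise from above positive. Leave alone
- canister: stainless steel canister with a black locking knob on its lid, 114 mm across, 171 mm high over the knob; origin at the centre of its underside. A bystander: leave alone
Mind the look-alikes: they are no part of the job. What is shaped like the coaster_a but purple is not meant. Leave any red look-alike of the coaster_c alone.

How it is judged (in metres and radians):
On the way, in this order (a step that is already met when the one before it is completed fails the run):
1. the three coasters lie in a closed row along the rail from the end stop, with the egg cup still where it stood (within 50 mm) (x of coaster_a in the frame of board between 0.066 and 0.075 m and z of coaster_a in the frame of board between 0.005 and 0.016 m and angle between each of coaster_a, coaster_b, coaster_c's own z axis and vertical below 0.06 rad and linear speed of each of coaster_a, coaster_b, coaster_c below 0.02 m/s and (angle between the x axis of coaster_a and the x axis of board, either way round below 0.07 rad or angle between the x axis of coaster_a and the y axis of board, either way round below 0.07 rad) and (y of coaster_a in the frame of board between 0.15 and 0.16 m or y of coaster_a in the frame of board between 0.059 and 0.072 m or y of coaster_a in the frame of board between -0.032 and -0.016 m) and x of coaster_b in the frame of board between 0.066 and 0.075 m and z of coaster_b in the frame of board between 0.005 and 0.016 m and (angle between the x axis of coaster_b and the x axis of board, either way round below 0.07 rad or angle between the x axis of coaster_b and the y axis of board, either way round below 0.07 rad) and (y of coaster_b in the frame of board between 0.15 and 0.16 m or y of coaster_b in the frame of board between 0.059 and 0.072 m or y of coaster_b in the frame of board between -0.032 and -0.016 m) and x of coaster_c in the frame of board between 0.066 and 0.075 m and z of coaster_c in the frame of board between 0.005 and 0.016 m and (angle between the x axis of coaster_c and the x axis of board, either way round below 0.07 rad or angle between the x axis of coaster_c and the y axis of board, either way round below 0.07 rad) and (y of coaster_c in the frame of board between 0.15 and 0.16 m or y of coaster_c in the frame of board between 0.059 and 0.072 m or y of coaster_c in the frame of board between -0.032 and -0.016 m) and distance of egg_cup from where it was at the start of the episode below 0.05 m), for 0.2 s.
2. the egg cup stands on the middle coaster (angle between egg_cup's own z axis and vertical below 0.08 rad and z of egg_cup in the frame of board between 0.018 and 0.028 m and linear speed of egg_cup below 0.02 m/s and angular speed of egg_cup below 0.2 rad/s and ((y of coaster_a in the frame of board between 0.059 and 0.072 m and horizontal distance between egg_cup and coaster_a below 0.015 m) or (y of coaster_b in the frame of board between 0.059 and 0.072 m and horizontal distance between egg_cup and coaster_b below 0.015 m) or (y of coaster_c in the frame of board between 0.059 and 0.072 m and horizontal distance between egg_cup and coaster_c below 0.015 m))), for 0.2 s.
At the end, for the whole second after the job is handed in: Coasters (any order) flat and at rest, within 5 mm of the rail, square to it within 0.07 rad, side by side from the end stop (1st, 2nd, 3rd within 6, 9, 12 mm of a gapless row). Egg cup released, at rest, upright within 0.08 rad, within 15 mm of the middle coaster's centre (all of step 2 and x of coaster_a in the frame of board between 0.066 and 0.075 m and z of coaster_a in the frame of board between 0.005 and 0.016 m and angle between each of coaster_a, coaster_b, coaster_c's own z axis and vertical below 0.06 rad and linear speed of each of coaster_a, coaster_b, coaster_c below 0.02 m/s and (angle between the x axis of coaster_a and the x axis of board, either way round below 0.07 rad or angle between the x axis of coaster_a and the y axis of board, either way round below 0.07 rad) and (y of coaster_a in the frame of board between 0.15 and 0.16 m or y of coaster_a in the frame of board between 0.059 and 0.072 m or y of coaster_a in the frame of board between -0.032 and -0.016 m) and x of coaster_b in the frame of board between 0.066 and 0.075 m and z of coaster_b in the frame of board between 0.005 and 0.016 m and (angle between the x axis of coaster_b and the x axis of board, either way round below 0.07 rad or angle between the x axis of coaster_b and the y axis of board, either way round below 0.07 rad) and (y of coaster_b in the frame of board between 0.15 and 0.16 m or y of coaster_b in the frame of board between 0.059 and 0.072 m or y of coaster_b in the frame of board between -0.032 and -0.016 m) and x of coaster_c in the frame of board between 0.066 and 0.075 m and z of coaster_c in the frame of board between 0.005 and 0.016 m and (angle between the x axis of coaster_c and the x axis of board, either way round below 0.07 rad or angle between the x axis of coaster_c and the y axis of board, either way round below 0.07 rad) and (y of coaster_c in the frame of board between 0.15 and 0.16 m or y of coaster_c in the frame of board between 0.059 and 0.072 m or y of coaster_c in the frame of board between -0.032 and -0.016 m)); the robot touches nothing.
It fails at once if the canister or the shaker is moved more than 30 mm, or the caddy is turned more than 0.3 rad (distance of any of canister, shaker from where it was at the start of the episode above 0.03 m or value of joint caddy_tray above 0.3 rad or value of joint caddy_tray below -0.3 rad).
It fails at once if the egg cup is dropped (faster than 0.45 m/s while the fingers do not hold it, a fall of about 10 mm) or knocked over ((contact force between egg_cup and the fingers below 0.05 N and linear speed of egg_cup above 0.45 m/s) or angle between egg_cup's own z axis and vertical above 0.6 rad).
It also fails if it takes over 72 s, if anything falls off the work surface, if the arm or the gripper's body presses on something with over 40 N, if the wrist force passes 120 N, or if a joint passes its speed limit or range.

## Working session

There is one attempt and no reset: what is moved stays moved. The work goes in short steps, Python scripts to look and compute and a tool call to move; the robot and the scene stay as the last step left them, time stands still between calls to the robot, and variables do not carry over. Pictures are saved under pics/ and viewed, at most 13 in all, crops included, and the job is handed in when it is done.

Besides the shell and the picture viewer there is one more tool, called after "Request:" in YAML: its name, and indented under it one key for each argument. servo_tool: Moves the arm, as the interface text tells. Its arguments: {"type":"object","properties":{"plan":{"type":"array","items":{"type":"array"}},"grip":{"type":"number"}},"required":["plan"]}

```bash
mkdir -p pics; python3 - <<'E'
from bench import robot, vision
import cv2
for n in("top","side"):
    f=vision.grab_frame(n); cv2.imwrite(f"pics/{n}0.png",f); p=vision.camera_params(n); print(n,p)
print(robot.read_state())
E
```

```text
top {'vfov': 44.31978012819226, 'cx': 276.0377452135537, 'cy': 202.10865173813295, 'rvec': array([ 2.16752087, -2.21035025,  0.06166505]), 'tvec': array([0.00171934, 0.45269355, 1.67516182])}
side {'vfov': 47.53265815995236, 'cx': 287.6323961224588, 'cy': 207.17349338189123, 'rvec': array([ 0.22638655, -2.71792069,  1.37035471]), 'tvec': array([0.46266029, 0.06379684, 1.6067039 ])}
{'time': 0.1, 'joints': array([-7.41461174e+01,  2.05923449e+01,  8.65930188e+01, -4.42518714e-04,
        7.29093317e+01, -6.59354254e+00]), 'qd': array([-0.01749643, -0.07991647, -0.04282668, -0.05501444,  0.05924243,
        0.00914952]), 'joint_efforts': array([-4.47850891e-05, -5.28653848e+01, -2.79349673e+01, -2.61545829e-04,
        5.06127035e-03,  5.74155422e-06]), 'eef_pos': array([ 0.22894325, -0.5539732 ,  0.25255128]), 'ee_rot': array([-1.79905882e+02, -1.04534554e-02,  2.24475469e+01]), 'wrist_force': array([ 0.14618633,  0.2029384 , -0.21359009]), 'ft_torque': array([-0.01989462, -0.03081315,  0.03397299]), 'grip_force': 0.0, 'opening': 0.08524204991129941}
```

View pics/top0.png

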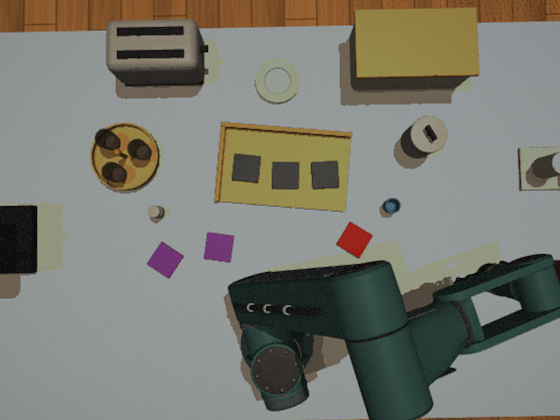

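View pics/side0.png

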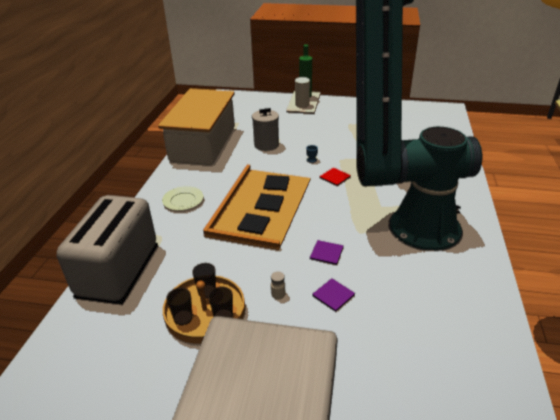

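Top view: slate coasters at (246,168), (286,175), (325,175) on the board; blue egg cup at (391,205). Look-alikes that are not wanted: purple squares (165,260) and (219,247), red square (354,240). The shaker is at (156,212), the canister at (425,137) and the caddy at (125,157). Next is a close crop to check the choice.

```bash
cat > h.py <<'E'
from bench import robot, vision
import cv2, numpy as np
def cam(n):
    p=vision.camera_params(n); f=210/np.tan(np.radians(p['vfov']/2))
    K=np.array([[f,0,p['cx']],[0,f,p['cy']],[0,0,1]]); R=cv2.Rodrigues(p['rvec'])[0]
    return K,R,p['tvec'],p['rvec']
def unproj(c,uv,z):
    K,R,t,_=c; uv=np.atleast_2d(np.array(uv,float)); d=np.c_[uv,np.ones(len(uv))]@np.linalg.inv(K).T@R
    o=-R.T@t; return o+d*((z-o[2])/d[:,2])[:,None]
def proj(c,P): 
    K,R,t,r=c; return cv2.projectPoints(np.atleast_2d(np.array(P,float)),r,t,K,None)[0][:,0]
def squares(f,c,z=0.022,box=(205,115,365,220)):
    x0,y0,x1,y1=box; g=f[y0:y1,x0:x1].max(2); g=cv2.resize(g,None,fx=4,fy=4,interpolation=cv2.INTER_CUBIC)
    m=(g<115).astype(np.uint8); out=[]
    for k in cv2.findContours(m,cv2.RETR_EXTERNAL,cv2.CHAIN_APPROX_NONE)[0]:
        if cv2.contourArea(k)<4000: continue
        W=unproj(c,(k[:,0]+.5)/4-.5+[x0,y0],z)[:,:2]
        r=cv2.minAreaRect((W*1000).astype(np.float32)); out.append(np.round([*r[0],*r[1],r[2]],1))
    return out
E
python3 - <<'E'
from h import *
f=cv2.imread("pics/top0.png"); c=cam("top")
cv2.imwrite("pics/c1.png",cv2.resize(f[112:222,210:410],None,fx=4,fy=4,interpolation=cv2.INTER_CUBIC))
print(squares(f,c))
E
```

```text
[array([539.8, -38.2,  90.8,  91.5,  88.2]), array([ 539.3, -167.5,   92. ,   91.9,    2.2]), array([566.4,  89.9,  90.4,  92.1,  83.1]), array([680.6, -48.8, 415.8,  31.5,  87.4])]
```

View pics/c1.png

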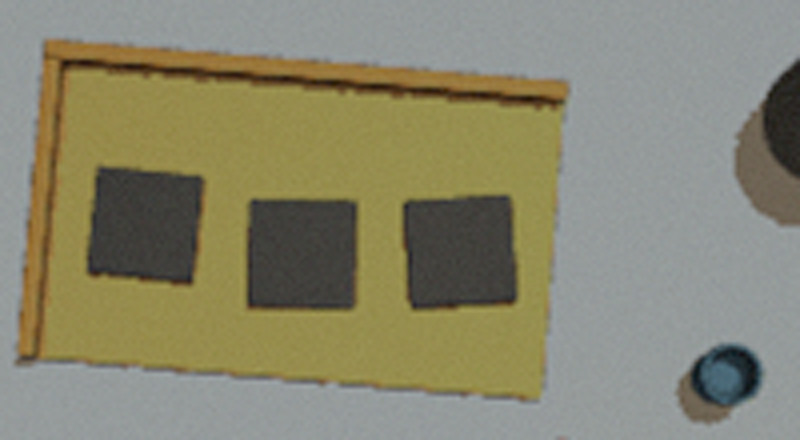

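Crop: the three dark grey coasters on the board are centred at crop (146,226), (303,254), (460,252). The blue egg cup rim is at (727,374). No purple or red square is on the board, so the choice holds. Next I fit the board pose and the cup.

```bash
python3 - <<'E'
from h import *
from scipy.optimize import least_squares
c=cam("top"); px=lambda q:np.array(q)/4-.375+[210,112]
print("cam",-c[1].T@c[2], "mm/px",1.6/c[0][0,0])
B=np.array([[130,215,32],[130,-215,32],[-130,-215,10],[-130,215,32]])/1000
q=px([[45,41],[568,84],[541,399],[20,360]])
def W(p): 
    s,k=np.sin(p[2]),np.cos(p[2]); return np.c_[p[0]+k*B[:,0]-s*B[:,1],p[1]+s*B[:,0]+k*B[:,1],B[:,2]]
r=least_squares(lambda p:(proj(c,W(p))-q).ravel(),[.56,-.04,0]); print("board",r.x,np.degrees(r.x[2]),r.fun.round(2))
p=r.x;s,k=np.sin(p[2]),np.cos(p[2]);R=np.array([[k,-s],[s,k]])
f=cv2.imread("pics/top0.png")
for o in squares(f,c)[:3]: print("coaster in board",R.T@(o[:2]/1000-p[:2]),o[4]-np.degrees(p[2]))
print("cup",unproj(c,px([727,374]),.06))
hsv=cv2.cvtColor(f,cv2.COLOR_BGR2HSV)[185:225,370:412]
m=((hsv[...,0]>95)&(hsv[...,0]<125)&(hsv[...,1]>90)).astype(np.uint8)
k=max(cv2.findContours(m,0,cv2.CHAIN_APPROX_NONE)[0],key=cv2.contourArea); (cc,rad)=cv2.minEnclosingCircle(k); print("cup circ",cc,rad,unproj(c,np.array(cc)+[370,185],.06))
print("shaker",unproj(c,[[156,212]],.05),"canister",unproj(c,[[430,133]],.15),"red",unproj(c,[[354,240]],.01))
cs=cam("side");print("cup in side",proj(cs,unproj(c,px([727,374]),.06)))
E
```

```text
cam [ 0.35109745 -0.01257096  1.69931577] mm/px 0.0031030555233977843
board [ 0.56671961 -0.03260851 -0.09714063] -5.565748375514398 [-0.19  0.32  0.27 -0.44  0.6   0.45 -0.68 -0.34]
coaster in board [-0.02625039 -0.00817601] 93.7657483755144
coaster in board [-0.01420749 -0.13691492] 7.765748375514399
coaster in board [-0.01219995  0.12189995] 88.6657483755144
cup [[ 0.43300987 -0.37390141  0.06      ]]
cup circ (21.09375, 20.0) 8.15539264678955 [[ 0.43342546 -0.37302091  0.06      ]]
shaker [[0.42627994 0.37790389 0.05      ]] canister [[ 0.64501893 -0.47817837  0.15      ]] red [[ 0.32390414 -0.25926534  0.01      ]]
cup in side [[312.24651243 146.99173175]]
```

```bash
cat >> h.py <<'E'
from scipy.spatial.transform import Rotation as Ro
BP=np.array([.5667,-.0326]); BY=np.radians(-5.57)
RB=np.array([[np.cos(BY),-np.sin(BY)],[np.sin(BY),np.cos(BY)]])
def go(pts,yaw=-5.57,board=True):
    "print scaled shift/turn from the present pose for waypoints (m)"
    s=robot.read_state(); R=Ro.from_euler('xyz',s['ee_rot'],degrees=True).as_matrix()
    for p in pts:
        w=np.array([*(RB@np.array(p[:2])+BP),p[2]]) if board else np.array(p)
        t=((s['ee_rot'][2]-yaw+180)%360-180)
        print(p,"world",w.round(3),"->",(R.T@(w-s['eef_pos'])/.25).round(3),"turn",round(np.radians(t)/.5,3))
def where():
    s=robot.read_state(); b=RB.T@(s['eef_pos'][:2]-BP); print("t",s['time'],"board",b.round(4),"z",s['eef_pos'][2].round(4),"rot",s['ee_rot'].round(2),"F",s['wrist_force'].round(1),"open",round(s['opening'],4))
E
python3 -c "
from h import *
print(robot.tip_extent); where(); go([(-.095,-.137,.12),(-.095,-.137,.2)])"
```

```text
0.022
t 0.1 board [-0.2856 -0.5517] z 0.2526 rot [-1.7991e+02 -1.0000e-02  2.2450e+01] F [ 0.1  0.2 -0.2] open 0.0852
(-0.095, -0.137, 0.12) world [ 0.459 -0.16   0.12 ] -> [ 1.452 -1.105  0.532] turn 0.978
(-0.095, -0.137, 0.2) world [ 0.459 -0.16   0.2  ] -> [ 1.452 -1.106  0.212] turn 0.978
```

Request:
servo_tool:
  plan:
    - [[0.25, -0.18, 0.05], 0.25]
    - [[0.5, -0.36, 0.1], 0.5]
    - [[0.75, -0.55, 0.15], 0.75]
    - [[0.95, -0.72, 0.2], 0.978]
    - [[0.95, -0.72, 0.2], 0.978]
    - [[0.95, -0.72, 0.2], 0.978]
  grip: 0.06

```text
time: 0.85
eef_pos: [0.38, -0.2935, 0.2023]
ee_rot: [-179.8, 0.1, -5.3]
wrist_force: [0.1, -0.6, 0.6]
opening: 0.045
grip_force: 0.0
```

```bash
python3 -c "
from h import *
where(); go([(-.095,-.137,.12),(-.095,-.137,.036)])"
```

```text
t 0.85 board [-0.1605 -0.2778] z 0.2023 rot [-1.7983e+02  1.3000e-01 -5.3100e+00] F [ 0.1 -0.6  0.6] open 0.045
(-0.095, -0.137, 0.12) world [ 0.459 -0.16   0.12 ] -> [ 0.265 -0.561  0.33 ] turn 0.009
(-0.095, -0.137, 0.036) world [ 0.459 -0.16   0.036] -> [ 0.266 -0.56   0.666] turn 0.009
```

Request:
servo_tool:
  plan:
    - [[0.13, -0.28, 0.1], 0.009]
    - [[0.265, -0.56, 0.33], 0.009]
    - [[0.265, -0.56, 0.56], 0.009]
    - [[0.265, -0.56, 0.64], 0.009]
    - [[0.265, -0.56, 0.64], 0.009]
    - [[0.265, -0.56, 0.64], 0.009]

```text
time: 1.6
eef_pos: [0.4599, -0.1658, 0.0442]
ee_rot: [180.0, -0.0, -5.9]
wrist_force: [0.0, 0.5, 0.4]
opening: 0.0453
grip_force: 0.0
```

Request:
servo_tool:
  plan:
    - [[0, 0, 0.008], 0]
    - [[0, 0, 0.016], 0]
    - [[0, 0, 0.016], 0]

```text
time: 1.98
eef_pos: [0.4597, -0.165, 0.0401]
ee_rot: [180.0, -0.1, -5.9]
wrist_force: [0.0, -0.1, -0.4]
opening: 0.0452
grip_force: 0.0
```

Request:
servo_tool:
  plan:
    - [[0, 0, 0.008], 0]
    - [[0, 0, 0.016], 0]
    - [[0, 0, 0.016], 0]

```text
time: 2.35
eef_pos: [0.4592, -0.1644, 0.0351]
ee_rot: [-180.0, 0.0, -5.8]
wrist_force: [0.5, -0.3, 0.1]
opening: 0.0453
grip_force: 0.0
```

Request:
servo_tool:
  plan:
    - [[0, 0, 0.008], 0]
    - [[0, 0, 0.016], 0]
    - [[0, 0, 0.016], 0]

```text
time: 2.72
eef_pos: [0.4592, -0.1645, 0.0311]
ee_rot: [-180.0, 0.0, -5.8]
wrist_force: [-0.5, -0.2, 0.2]
opening: 0.0452
grip_force: 0.0
```

Request:
servo_tool:
  plan:
    - [[0, 0, 0.006], 0]
    - [[0, 0, 0.012], 0]
    - [[0, 0, 0.012], 0]

```text
time: 3.1
eef_pos: [0.4595, -0.1646, 0.0297]
ee_rot: [180.0, -0.0, -5.8]
wrist_force: [-2.8, 1.8, 21.4]
opening: 0.0451
grip_force: 10.3
```

```bash
python3 - <<'E'
from h import *
where()
f=vision.grab_frame("wrist"); cv2.imwrite("pics/w1.png",f); print(cam("wrist")[1:3])
E
```

```text
t 3.1 board [-0.0939 -0.1418] z 0.0297 rot [ 1.7999e+02 -4.0000e-02 -5.8200e+00] F [-2.8  1.8 21.4] open 0.0451
(array([[-1.01750610e-01, -9.94809924e-01,  1.68601640e-04],
       [-9.53110586e-01,  9.75340933e-02,  2.86473927e-01],
       [-2.85003550e-01,  2.89882010e-02, -9.58088023e-01]]), array([-0.11704984,  0.48008825,  0.30113796]))
```

View pics/w1.png

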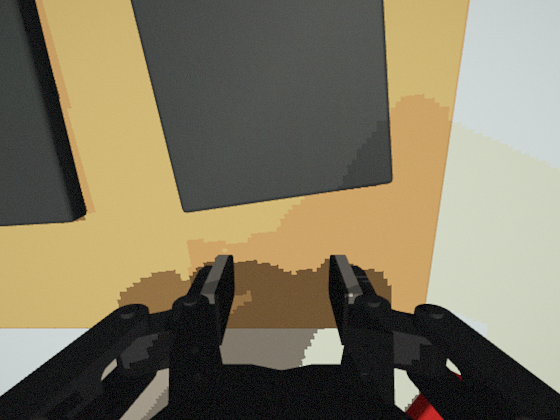

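The tips touched the board at TCP z = 0.0297, so they reach 20 mm at this opening. The coaster ahead of the fingers has near corners at (185,211) and (391,182). The board's right edge runs (468,0) to (430,310). I use that to check the board yaw.

```bash
python3 - <<'E'
from h import *
c=cam("wrist")
for z,q in((.01,[[468,0],[449,150],[430,310]]),(.022,[[185,211],[391,182]])):
    P=unproj(c,q,z); d=P[-1]-P[0]; print(P.round(4)[:,:2],"board",((P[:,:2]-BP)@RB).round(4),np.degrees(np.arctan2(d[1],d[0])),np.linalg.norm(d[:2]))
E
```

```text
[[ 0.5652 -0.2468]
 [ 0.509  -0.2422]
 [ 0.4302 -0.2364]] board [[ 0.0193 -0.2134]
 [-0.0371 -0.2143]
 [-0.1161 -0.2161]] 175.58011651783264 0.13544058312437474
[[ 0.4968 -0.1284]
 [ 0.5004 -0.2135]] board [[-0.0603 -0.1021]
 [-0.0485 -0.1865]] -87.57799000972031 0.08522652040358437
```

Request:
servo_tool:
  plan:
    - [[0, 0, -0.022], -0.008]
    - [[0, 0, -0.022], -0.008]

```text
time: 3.4
eef_pos: [0.4597, -0.1647, 0.0341]
ee_rot: [180.0, -0.0, -5.6]
wrist_force: [-0.1, -1.2, 0.6]
opening: 0.0452
grip_force: 0.0
```

Request:
servo_tool:
  plan:
    - [[0.05, 0, 0], -0.02]
    - [[0.1, 0, 0], -0.02]
    - [[0.14, 0, 0], -0.02]
    - [[0.18, 0, 0], -0.02]
    - [[0.22, 0, 0], -0.02]
    - [[0.26, 0, 0], -0.02]
    - [[0.3, 0, 0], -0.02]
    - [[0.34, 0, 0], -0.02]
    - [[0.37, 0, 0], -0.02]
    - [[0.395, 0, 0], -0.02]
    - [[0.41, 0, 0], -0.02]
    - [[0.42, 0, 0], -0.02]
    - [[0.43, 0, 0], -0.02]
    - [[0.435, 0, 0], -0.02]
    - [[0.435, 0, 0], -0.02]

```text
time: 5.28
eef_pos: [0.568, -0.1752, 0.0338]
ee_rot: [-180.0, -0.0, -5.0]
wrist_force: [-2.5, -0.6, 1.3]
opening: 0.0455
grip_force: 0.9
```

```bash
python3 -c "
from h import *
where()"
```

```text
t 5.275 board [ 0.0151 -0.1418] z 0.0338 rot [-1.80e+02 -3.00e-02 -5.03e+00] F [-2.5 -0.6  1.3] open 0.0455
```

Request:
servo_tool:
  plan:
    - [[0.008, 0, 0], 0]
    - [[0.016, 0, 0], 0]
    - [[0.016, 0, 0], 0]

```text
time: 5.65
eef_pos: [0.572, -0.1756, 0.0338]
ee_rot: [-180.0, -0.0, -5.0]
wrist_force: [-2.2, 0.1, 0.5]
opening: 0.045
grip_force: 1.2
```

Request:
servo_tool:
  plan:
    - [[0.004, 0, 0], 0]
    - [[0.008, 0, 0], 0]
    - [[0.012, 0, 0], 0]
    - [[0.012, 0, 0], 0]

```text
time: 6.15
eef_pos: [0.5722, -0.1755, 0.0337]
ee_rot: [-180.0, 0.3, -5.0]
wrist_force: [-9.0, -0.7, 7.8]
opening: 0.0453
grip_force: 4.6
```

Request:
servo_tool:
  plan:
    - [[0.004, 0, 0], 0]
    - [[0.008, 0, 0], 0]
    - [[0.012, 0, 0], 0]
    - [[0.012, 0, 0], 0]

```text
time: 6.65
eef_pos: [0.5725, -0.1753, 0.0336]
ee_rot: [-179.9, 0.6, -5.0]
wrist_force: [-15.3, -2.1, 13.4]
opening: 0.0452
grip_force: 7.9
```

```bash
python3 - <<'E'
from h import *
where()
f=vision.grab_frame("wrist"); cv2.imwrite("pics/w2.png",f)
E
```

```text
t 6.65 board [ 0.0196 -0.1415] z 0.0336 rot [-179.94    0.55   -4.98] F [-15.3  -2.1  13.4] open 0.0452
```

View pics/w2.png

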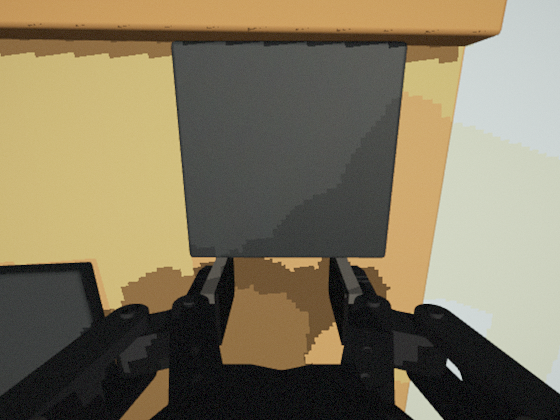

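Wrist view: the coaster, at (175–405, 42–257), is flush and square against the rail. The next coaster's edge is at lower left.

Request:
servo_tool:
  plan:
    - [[-0.06, 0, 0], 0]
    - [[-0.1, 0, -0.12], 0]
    - [[-0.3, -0.2, -0.14], 0]
    - [[-0.49, -0.4, -0.14], 0]
    - [[-0.51, -0.53, -0.12], 0]
    - [[-0.51, -0.53, -0.04], 0]
    - [[-0.51, -0.53, 0], 0]
    - [[-0.51, -0.53, 0], 0]

```text
time: 7.7
eef_pos: [0.4626, -0.0332, 0.0333]
ee_rot: [-180.0, -0.0, -5.1]
wrist_force: [0.3, -0.4, -0.3]
opening: 0.0453
grip_force: 0.0
```

```bash
python3 - <<'E'
from h import *
where(); c=cam("top"); f=vision.grab_frame("top"); cv2.imwrite("pics/t2.png",f)
for o in squares(f,c): print(o,RB.T@(o[:2]/1000-BP))
f=vision.grab_frame("wrist"); cv2.imwrite("pics/w3.png",f)
E
```

```text
t 7.7 board [-0.1035 -0.0107] z 0.0333 rot [-179.99   -0.     -5.06] F [ 0.3 -0.4 -0.3] open 0.0453
[490.5 -22.5 214.  189.9  88.9] [-0.07682053  0.0026562 ]
[566.4  89.8  90.5  92.2  83.1] [-0.01217895  0.12179295]
[638.2 -45.  417.   97.4  84.2] [ 0.07236597 -0.00540153]
```

View pics/w3.png

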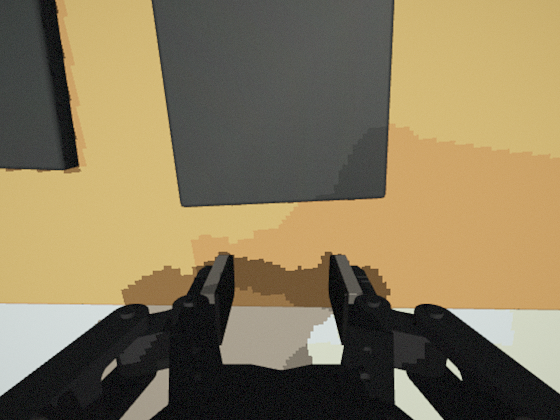

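The middle coaster is centred ahead of the fingers, with near corners (182,206) and (385,197). Pushing it to the rail.

Request:
servo_tool:
  plan:
    - [[0.06, 0, 0], 0]
    - [[0.11, 0, 0], 0]
    - [[0.15, 0, 0], 0]
    - [[0.19, 0, 0], 0]
    - [[0.23, 0, 0], 0]
    - [[0.27, 0, 0], 0]
    - [[0.31, 0, 0], 0]
    - [[0.35, 0, 0], 0]
    - [[0.39, 0, 0], 0]
    - [[0.42, 0, 0], 0]
    - [[0.445, 0, 0], 0]
    - [[0.46, 0, 0], 0]
    - [[0.475, 0, 0], 0]
    - [[0.485, 0, 0], 0]
    - [[0.495, 0, 0], 0]
    - [[0.505, 0, 0], 0]
    - [[0.51, 0, 0], 0]

```text
time: 9.93
eef_pos: [0.5858, -0.0436, 0.0335]
ee_rot: [-180.0, 0.4, -5.0]
wrist_force: [-11.8, -0.4, 9.7]
opening: 0.0451
grip_force: 5.6
```

Request:
servo_tool:
  plan:
    - [[-0.06, 0, 0], 0]
    - [[-0.1, 0, -0.12], 0]
    - [[-0.3, -0.2, -0.14], 0]
    - [[-0.45, -0.4, -0.14], 0]
    - [[-0.47, -0.53, -0.12], 0]
    - [[-0.47, -0.53, -0.04], 0]
    - [[-0.47, -0.53, 0], 0.02]
    - [[-0.47, -0.53, 0], 0.02]

```text
time: 10.92
eef_pos: [0.4836, 0.0979, 0.0333]
ee_rot: [180.0, 0.0, -5.6]
wrist_force: [0.5, 0.4, 0.4]
opening: 0.0452
grip_force: 0.0
```

```bash
python3 - <<'E'
from h import *
where(); c=cam("top"); f=vision.grab_frame("top"); cv2.imwrite("pics/t3.png",f)
for o in squares(f,c): print(o,RB.T@(o[:2]/1000-BP))
E
```

```text
t 10.925 board [-0.0954  0.1218] z 0.0333 rot [ 1.80e+02  5.00e-02 -5.64e+00] F [0.5 0.4 0.4] open 0.0452
[532.7 125.9 196.5 268.5  88.9] [-0.04922376  0.15445152]
[638.2 -45.  416.9  97.3  84.2] [ 0.07236597 -0.00540153]
```

Request:
servo_tool:
  plan:
    - [[0.06, 0, 0], 0]
    - [[0.11, 0, 0], 0]
    - [[0.15, 0, 0], 0]
    - [[0.19, 0, 0], 0]
    - [[0.23, 0, 0], 0]
    - [[0.27, 0, 0], 0]
    - [[0.31, 0, 0], 0]
    - [[0.35, 0, 0], 0]
    - [[0.385, 0, 0], 0]
    - [[0.41, 0, 0], 0]
    - [[0.43, 0, 0], 0]
    - [[0.445, 0, 0], 0]
    - [[0.455, 0, 0], 0]
    - [[0.465, 0, 0], 0]
    - [[0.475, 0, 0], 0]
    - [[0.48, 0, 0], 0]

```text
time: 12.98
eef_pos: [0.5995, 0.0869, 0.0335]
ee_rot: [180.0, 0.4, -5.6]
wrist_force: [-11.4, 2.2, 9.9]
opening: 0.0453
grip_force: 5.5
```

Request:
servo_tool:
  plan:
    - [[-0.06, 0, 0], 0]
    - [[-0.08, 0, -0.15], 0]
    - [[-0.08, 0.1, -0.36], -0.2]
    - [[-0.06, 0.3, -0.36], -0.5]
    - [[-0.04, 0.5, -0.36], -0.8]
    - [[-0.02, 0.7, -0.36], -0.98]
    - [[0, 0.9, -0.36], -0.98]
    - [[0, 0.9, -0.36], -0.98]
  grip: -0.3

```text
time: 13.98
eef_pos: [0.5819, -0.1411, 0.1241]
ee_rot: [179.8, -0.1, 22.2]
wrist_force: [0.1, 0.9, 0.3]
opening: 0.0296
grip_force: 0.0
```

Request:
servo_tool:
  plan:
    - [[0, 0, 0], -0.35]
    - [[0, 0, 0], -0.7]
    - [[0, 0, 0], -1]
    - [[0, 0, 0], -1]

```text
time: 14.48
eef_pos: [0.5812, -0.1364, 0.1238]
ee_rot: [180.0, -0.0, 51.1]
wrist_force: [0.2, 1.1, 0.8]
opening: 0.0298
grip_force: 0.0
```

```bash
sed -i 's/^BP=.*/BP=np.array([.5702,-.0329]); BY=np.radians(-5.75)/' h.py; python3 - <<'E'
from h import *
where(); go([(.069,-.222,.12),(.069,-.222,.0345)],84.25)
c=cam("top"); f=vision.grab_frame("top"); cv2.imwrite("pics/t4.png",f)
for o in squares(f,c): print(o,RB.T@(o[:2]/1000-BP))
E
```

```text
t 14.475 board [ 0.0213 -0.1019] z 0.1238 rot [ 1.7999e+02 -2.0000e-02  5.1090e+01] F [0.2 1.1 0.8] open 0.0298
(0.069, -0.222, 0.12) world [ 0.617 -0.261  0.12 ] -> [-0.298  0.423  0.015] turn -1.158
(0.069, -0.222, 0.0345) world [ 0.617 -0.261  0.034] -> [-0.298  0.422  0.357] turn -1.158
[423.3 143.  166.3  48.9  88.9] [-0.16378396  0.16029734]
[567.3 -58.9 440.2 344.7  88.9] [-0.00028052 -0.02615973]
```

Request:
servo_tool:
  plan:
    - [[-0.1, 0.14, 0], -0.35]
    - [[-0.2, 0.28, 0], -0.7]
    - [[-0.3, 0.42, 0], -1]
    - [[-0.3, 0.42, 0], -1]

```text
time: 15.02
eef_pos: [0.6172, -0.2647, 0.1239]
ee_rot: [179.9, 0.1, 79.5]
wrist_force: [-1.1, 0.3, 0.7]
opening: 0.03
grip_force: 0.0
```

Request:
servo_tool:
  plan:
    - [[0, 0, 0.1], -0.16]
    - [[0, 0, 0.25], -0.16]
    - [[0, 0, 0.3], -0.16]
    - [[0, 0, 0.3], -0.16]

```text
time: 15.52
eef_pos: [0.6152, -0.2605, 0.0481]
ee_rot: [-179.9, -0.1, 84.3]
wrist_force: [-0.1, -0.3, 1.2]
opening: 0.0298
grip_force: 0.0
```

```bash
python3 - <<'E'
from h import *
where(); go([(.069,-.222,.0345)],84.25)
f=vision.grab_frame("wrist"); cv2.imwrite("pics/w4.png",f)
E
```

```text
t 15.525 board [ 0.0676 -0.222 ] z 0.0481 rot [-1.7988e+02 -6.0000e-02  8.4300e+01] F [-0.1 -0.3  1.2] open 0.0298
(0.069, -0.222, 0.0345) world [ 0.617 -0.261  0.034] -> [-0.     0.006  0.054] turn 0.002
```

View pics/w4.png

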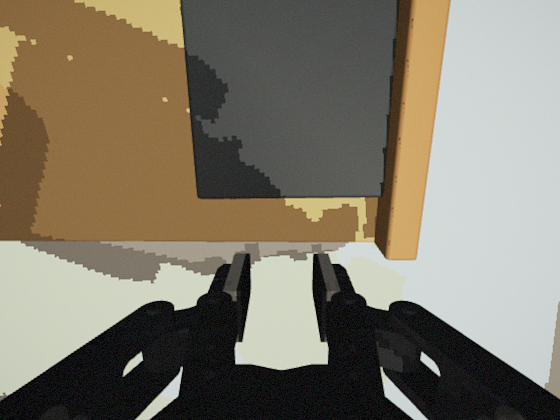

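The right coaster's near edge is at (198–382, 196), with the rail to its right and the fingers centred. Lowering, then pushing the row toward the end stop.

Request:
servo_tool:
  plan:
    - [[0, 0.005, 0.03], 0]
    - [[0, 0.005, 0.054], 0]
    - [[0.05, 0.005, 0.054], 0]
    - [[0.09, 0.005, 0.054], 0]
    - [[0.13, 0.005, 0.054], 0]
    - [[0.17, 0.005, 0.054], 0]
    - [[0.21, 0.005, 0.054], 0]
    - [[0.25, 0.005, 0.054], 0]
    - [[0.29, 0.005, 0.054], 0]
    - [[0.33, 0.005, 0.054], 0]
    - [[0.37, 0.005, 0.054], 0]
    - [[0.41, 0.005, 0.054], 0]
    - [[0.44, 0.005, 0.054], 0]
    - [[0.47, 0.005, 0.054], 0]
    - [[0.5, 0.005, 0.054], 0]
    - [[0.52, 0.005, 0.054], 0]
    - [[0.54, 0.005, 0.054], 0]
    - [[0.55, 0.005, 0.054], 0]
    - [[0.56, 0.005, 0.054], 0]
    - [[0.56, 0.005, 0.054], 0]

```text
time: 18.08
eef_pos: [0.631, -0.1222, 0.0354]
ee_rot: [180.0, -0.0, 84.4]
wrist_force: [-0.7, -4.0, 1.3]
opening: 0.0298
grip_force: 1.7
```

Request:
servo_tool:
  plan:
    - [[0.008, 0, 0], 0]
    - [[0.016, 0, 0], 0]
    - [[0.024, 0, 0], 0]
    - [[0.024, 0, 0], 0]

```text
time: 18.58
eef_pos: [0.6316, -0.1166, 0.0354]
ee_rot: [180.0, -0.0, 84.3]
wrist_force: [-0.1, -3.8, 2.2]
opening: 0.0298
grip_force: 2.2
```

Request:
servo_tool:
  plan:
    - [[0.008, 0, 0], 0]
    - [[0.016, 0, 0], 0]
    - [[0.024, 0, 0], 0]
    - [[0.024, 0, 0], 0]

```text
time: 19.08
eef_pos: [0.6319, -0.1137, 0.0355]
ee_rot: [180.0, 0.2, 84.4]
wrist_force: [-2.8, -16.2, 1.4]
opening: 0.03
grip_force: 8.1
```

Request:
servo_tool:
  plan:
    - [[0.008, 0, 0], 0]
    - [[0.016, 0, 0], 0]
    - [[0.016, 0, 0], 0]

```text
time: 19.45
eef_pos: [0.632, -0.1133, 0.0355]
ee_rot: [180.0, 0.5, 84.5]
wrist_force: [-5.4, -29.1, -0.2]
opening: 0.0301
grip_force: 14.9
```

```bash
python3 - <<'E'
from h import *
where()
E
```

```text
t 19.45 board [ 0.0695 -0.0738] z 0.0355 rot [179.99   0.54  84.49] F [ -5.4 -29.1  -0.2] open 0.0301
```

Seated at the predicted travel (−0.074), with the force rising to 29 N. Backing off and going above the cup.

Request:
servo_tool:
  plan:
    - [[-0.08, 0, 0], 0]
    - [[-0.12, 0, -0.15], 0]
    - [[-0.2, 0, -0.35], 0]
    - [[-0.4, -0.1, -0.4], 0]
    - [[-0.6, -0.3, -0.4], 0]
    - [[-0.8, -0.5, -0.4], 0]
    - [[-0.95, -0.7, -0.4], 0]
    - [[-0.95, -0.7, -0.4], 0]
    - [[-0.95, -0.7, -0.4], 0]
  grip: 1

```text
time: 20.58
eef_pos: [0.4346, -0.3255, 0.1352]
ee_rot: [180.0, -0.1, 84.2]
wrist_force: [0.3, 0.5, -0.4]
opening: 0.0854
grip_force: 0.0
```

```bash
python3 - <<'E'
from h import *
where(); go([(.4332,-.3733,.13),(.4332,-.3733,.052)],84.4,False)
c=cam("top"); f=vision.grab_frame("top")
for o in squares(f,c): print(o)
q=f[112:222,210:410]; q=cv2.resize(q,None,fx=3,fy=3,interpolation=cv2.INTER_CUBIC); w=cv2.resize(vision.grab_frame("wrist")[:, :],(340,255)); 
out=np.zeros((585,600,3),np.uint8); out[:330]=q; out[330:,:340]=w; cv2.imwrite("pics/v5.png",out); cv2.imwrite("pics/t5.png",f)
E
```

```text
t 20.575 board [-0.1056 -0.3047] z 0.1352 rot [ 1.7999e+02 -9.0000e-02  8.4220e+01] F [ 0.3  0.5 -0.4] open 0.0854
(0.4332, -0.3733, 0.13) world [ 0.433 -0.373  0.13 ] -> [-0.191  0.014  0.02 ] turn -0.006
(0.4332, -0.3733, 0.052) world [ 0.433 -0.373  0.052] -> [-0.191  0.013  0.332] turn -0.006
[640.2 -45.1 417.3  99.7  85.3]
```

View pics/v5.png

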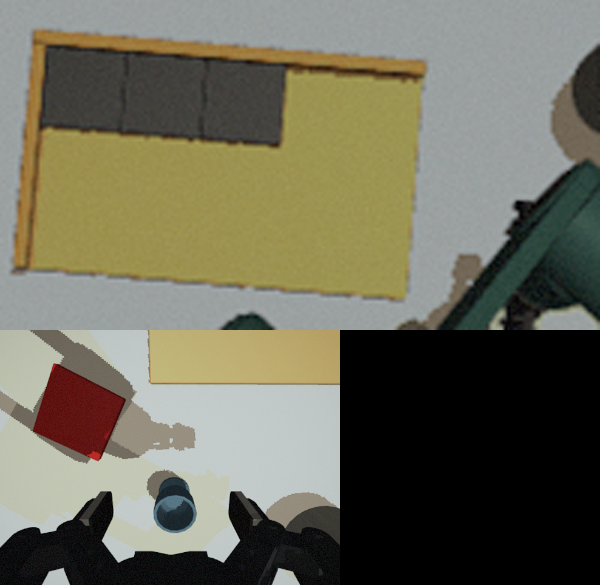

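The top crop shows the three coasters in one closed row against the rail and end stop. In the wrist view the cup rim is at about (288,301) at full scale.

```bash
python3 - <<'E'
from h import *
c=cam("wrist"); print(unproj(c,[[288,301]],.06))
print("mid coaster (from top pixels)", end=" ")
t=cam("top"); q=np.array([[124.,53],[207,60],[203,138],[121,131]])/3-1/3+[210,112]; P=unproj(t,q,.022); print(P.mean(0), RB@[.071,.0665]+BP)
f=cv2.imread("pics/t5.png")
E
```

```text
[[ 0.43535067 -0.37650609  0.06      ]]
mid coaster (from top pixels) [0.6456104  0.02777495 0.022     ] [0.64750527 0.02615205]
```

Request:
servo_tool:
  plan:
    - [[-0.1, 0.01, 0], 0]
    - [[-0.197, 0.017, 0], 0]
    - [[-0.197, 0.017, 0.06], 0]
    - [[-0.197, 0.017, 0.16], 0]
    - [[-0.197, 0.017, 0.26], 0]
    - [[-0.197, 0.017, 0.32], 0]
    - [[-0.197, 0.017, 0.335], 0]
    - [[-0.197, 0.017, 0.335], 0]
    - [[-0.197, 0.017, 0.335], 0]

```text
time: 21.8
eef_pos: [0.4348, -0.3756, 0.0523]
ee_rot: [179.9, 0.1, 84.4]
wrist_force: [-0.7, -0.3, 0.7]
opening: 0.0854
grip_force: 0.0
```

```bash
python3 - <<'E'
from h import *
where(); c=cam("wrist"); f=vision.grab_frame("wrist"); cv2.imwrite("pics/w6.png",f)
go([(.4342,-.375,.052)],84.4,False); print(proj(c,[[.4342,-.375,.06]]))
E
```

```text
t 21.8 board [-0.1003 -0.3545] z 0.0523 rot [1.7994e+02 5.0000e-02 8.4360e+01] F [-0.7 -0.3  0.7] open 0.0854
(0.4342, -0.375, 0.052) world [ 0.434 -0.375  0.052] -> [ 0.002 -0.003  0.001] turn -0.001
[[280.75331359 302.18463881]]
```

View pics/w6.png

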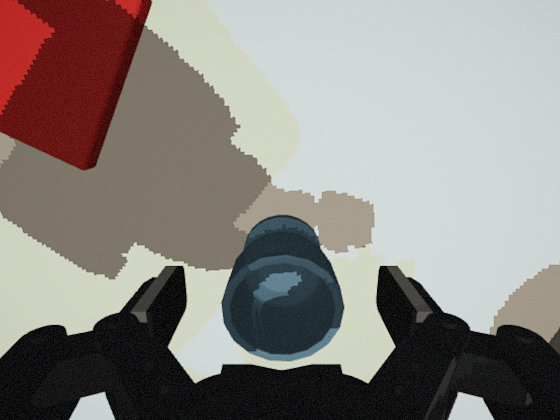

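Cup rim is centred between the pads (282,307). Closing.

Request:
servo_tool:
  plan:
    - [[-0.006, 0, 0], 0]
    - [[-0.006, 0, 0], 0]
    - [[-0.006, 0, 0], 0]
    - [[-0.006, 0, 0], 0]
    - [[-0.006, 0, 0], 0]
    - [[-0.006, 0, 0], 0]
  grip: -1

```text
time: 22.6
eef_pos: [0.4346, -0.377, 0.0523]
ee_rot: [180.0, 0.0, 84.4]
wrist_force: [-0.0, 1.3, 5.5]
opening: 0.0477
grip_force: 60.8
```

Request:
servo_tool:
  plan:
    - [[0, 0, -0.02], 0]
    - [[0, 0, -0.08], 0]
    - [[0, 0, -0.2], 0]
    - [[0, 0, -0.32], 0]
    - [[0, 0, -0.36], 0]
    - [[0, 0, -0.36], 0]

```text
time: 23.35
eef_pos: [0.4345, -0.3769, 0.1423]
ee_rot: [179.9, 0.1, 84.4]
wrist_force: [-0.3, -0.4, -1.3]
opening: 0.0477
grip_force: 61.9
```

```bash
python3 - <<'E'
from h import *
where(); f=vision.grab_frame("wrist"); s=vision.grab_frame("side")[80:200,220:400]; s=cv2.resize(s,(560,373)); cv2.imwrite("pics/v7.png",cv2.resize(np.vstack([f,s]),None,fx=.75,fy=.75))
go([(*(RB@[.071,.0665]+BP),.142)],84.4,False)
E
```

```text
t 23.35 board [-0.1006 -0.3558] z 0.1423 rot [1.7993e+02 5.0000e-02 8.4360e+01] F [-0.3 -0.4 -1.3] open 0.0477
(np.float64(0.6475052708930178), np.float64(0.026152054089228216), 0.142) world [0.648 0.026 0.142] -> [ 1.685  0.693 -0.004] turn -0.001
```

View pics/v7.png

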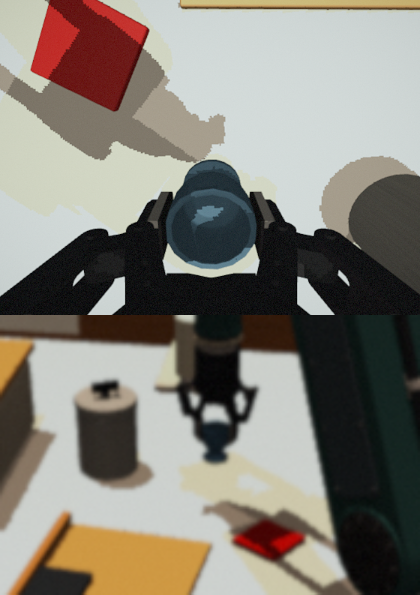

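Held upright in both views. Carrying it to the middle coaster.

Request:
servo_tool:
  plan:
    - [[0.04, 0.02, 0], 0]
    - [[0.12, 0.05, 0], 0]
    - [[0.24, 0.1, 0], 0]
    - [[0.36, 0.15, 0], 0]
    - [[0.48, 0.2, 0], 0]
    - [[0.6, 0.25, 0], 0]
    - [[0.72, 0.3, 0], 0]
    - [[0.82, 0.34, 0], 0]
    - [[0.85, 0.35, 0], 0]

```text
time: 24.58
eef_pos: [0.5425, -0.1709, 0.1411]
ee_rot: [-179.9, -0.1, 84.5]
wrist_force: [-0.5, 0.1, -1.6]
opening: 0.048
grip_force: 61.9
```

Request:
servo_tool:
  plan:
    - [[0.04, 0.02, 0], 0]
    - [[0.12, 0.05, 0], 0]
    - [[0.24, 0.1, 0], 0]
    - [[0.36, 0.15, 0], 0]
    - [[0.48, 0.2, 0], 0]
    - [[0.6, 0.25, 0], 0]
    - [[0.72, 0.29, 0], 0]
    - [[0.8, 0.33, 0], 0]
    - [[0.83, 0.34, 0], 0]
    - [[0.835, 0.342, 0], 0]
    - [[0.835, 0.342, 0], 0]
    - [[0.835, 0.342, 0], 0]

```text
time: 26.08
eef_pos: [0.6475, 0.0247, 0.1416]
ee_rot: [-180.0, 0.0, 84.3]
wrist_force: [-0.7, 0.1, -0.8]
opening: 0.0477
grip_force: 61.9
```

```bash
python3 - <<'E'
from h import *
where(); go([(.647,.027,.077)],84.4,False)
E
```

```text
t 26.075 board [0.0711 0.0651] z 0.1416 rot [-1.7998e+02  1.0000e-02  8.4300e+01] F [-0.7  0.1 -0.8] open 0.0477
(0.647, 0.027, 0.077) world [0.647 0.027 0.077] -> [ 0.009 -0.003  0.258] turn -0.004
```

Request:
servo_tool:
  plan:
    - [[0.005, 0, 0.04], 0]
    - [[0.007, 0, 0.1], 0]
    - [[0.007, 0, 0.16], 0]
    - [[0.007, 0, 0.21], 0]
    - [[0.007, 0, 0.24], 0]
    - [[0.007, 0, 0.254], 0]
    - [[0.007, 0, 0.258], 0]
    - [[0.007, 0, 0.258], 0]

```text
time: 27.08
eef_pos: [0.6483, 0.0273, 0.0774]
ee_rot: [180.0, -0.0, 84.4]
wrist_force: [-0.8, -0.5, -0.3]
opening: 0.0479
grip_force: 61.9
```

Request:
servo_tool:
  plan:
    - [[0, 0, 0.003], 0]
    - [[0, 0, 0.006], 0]
    - [[0, 0, 0.008], 0]
    - [[0, 0, 0.008], 0]

```text
time: 27.58
eef_pos: [0.6479, 0.0273, 0.0751]
ee_rot: [-180.0, -0.0, 84.4]
wrist_force: [-0.3, 0.1, -1.0]
opening: 0.0477
grip_force: 61.9
```

Request:
servo_tool:
  plan:
    - [[0, 0, 0.002], 0]
    - [[0, 0, 0.004], 0]
    - [[0, 0, 0.004], 0]

```text
time: 27.95
eef_pos: [0.648, 0.0273, 0.0743]
ee_rot: [180.0, -0.0, 84.4]
wrist_force: [-0.8, 0.4, 3.6]
opening: 0.048
grip_force: 62.2
```

Request:
servo_tool:
  plan:
    - [[0, 0, 0], 0]
    - [[0, 0, 0], 0]
    - [[0, 0, 0], 0]
    - [[0, 0, 0], 0]
  grip: 0.7

```text
time: 28.45
eef_pos: [0.648, 0.0273, 0.074]
ee_rot: [-180.0, -0.0, 84.4]
wrist_force: [0.1, -0.7, -0.0]
opening: 0.0723
grip_force: 0.0
```

Request:
servo_tool:
  plan:
    - [[0, 0, -0.05], 0]
    - [[0, 0, -0.15], 0]
    - [[0, 0, -0.3], 0]
    - [[0, 0, -0.5], 0]
    - [[-0.3, 0, -0.5], 0]
    - [[-0.6, -0.2, -0.5], 0]
    - [[-0.9, -0.5, -0.5], 0]
    - [[-0.95, -0.8, -0.5], 0]
    - [[-0.95, -0.8, -0.5], 0]
    - [[-0.95, -0.8, -0.5], 0]

```text
time: 29.7
eef_pos: [0.4223, -0.1898, 0.1997]
ee_rot: [-179.9, -0.0, 84.2]
wrist_force: [0.4, -0.7, 0.4]
opening: 0.0729
grip_force: 0.0
```

```bash
python3 - <<'E'
from h import *
where(); t=vision.grab_frame("top")[105:225,210:370]; s=vision.grab_frame("side")[155:255,195:325]
cv2.imwrite("pics/v8.png",np.vstack([cv2.resize(t,(400,300),interpolation=2),cv2.resize(s,(400,300),interpolation=2)]))
c=cam("top"); print("cup rim expected",(proj(c,[*(RB@[.071,.068]+BP),.082])-[210,105])*2.5)
E
```

```text
t 29.7 board [-0.1314 -0.171 ] z 0.1997 rot [-179.94   -0.     84.24] F [ 0.4 -0.7  0.4] open 0.0729
cup rim expected [[134.40263017  86.37371607]]
```

View pics/v8.png

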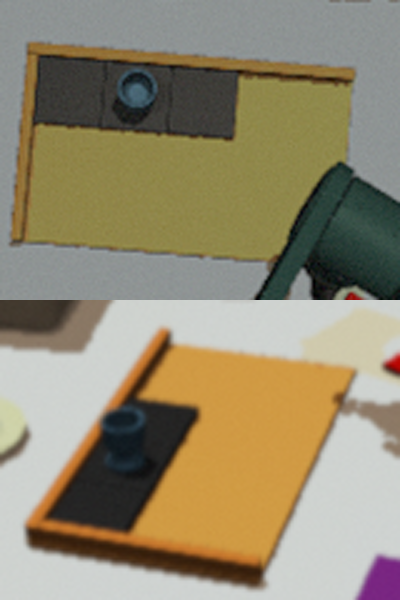

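The cup stands upright on the middle coaster, rim at crop (137,90), about 5 mm from the expected point. The row is closed and the arm is clear, so I hand in.

```bash
python3 -c "
from bench import robot
print(robot.job_done())"
```

```text
the job is handed in; nothing more can be done
None
```

The job is handed in at about 30 s of the 72 s allowed: the last pictures show the three slate coasters in a closed row against the rail and end stop, with the blue egg cup upright about 5 mm from the middle coaster's centre; no verdict came back.

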